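Charge the still pot with nutmegs

ROBOT

A 6-joint arm with a two-finger parallel gripper is mounted at the origin on the work surface. World frame = base frame: x ahead of the robot, y to its left, z up, the work surface at z = 0. Lengths are in m, angles in degrees, forces in N, time in s.
With the tool pointing down it reaches from about 0.4 to 0.825 m from the base axis. Payload 7 kg.
Tool frame: the origin (TCP) lies midway between the tips of the shut fingers; the grasp point (between the pads) lies 19 mm behind it; z points along the fingers, y is the line along which they close (so a half turn about z gives the same grasp; the last joint's range is limited). The gripper opens to 88 mm and grips with 3 to 60 N. Pads are 19 mm wide; open, the fingers measure 130 mm over their backs; the gripper's body (78 mm by 193 mm) begins 47 mm behind the grasp point.
Start: joints at [-48.638, 20.546, 0.682, 0, -70.136, -16.507], TCP at [0.284, -0.612, 0.196] pointing down, gripper open.
Joint ranges: [-176.03, 176.03], [-82.01, 121.73], [-58.28, 71.71], [-173.87, 95.51], [-174.79, -0.11], [-173.66, 173.66]. Speed limits (degrees/s): [136.94, 136.94, 172.46, 180, 180, 180].

INTERFACE

Orientations are given as a 3x3 rotation matrix whose columns are the frame's x, y, z axes.
In Python, from rig import robot gives the robot as it stands. Calls block until the motion is done:
- robot.goto(position, orientation): joint-space move of the TCP to a pose.
- robot.servo_line(position, ori=None, speed=0.15): straight line of the TCP; ori=None keeps the orientation; speed is the mean speed in m/s.
- robot.movej(angles): joint-space move.
- robot.move_gripper(opening): opening from 0.0 (shut) to 1.0 (fully open); the grip force is fixed at half the most; returns when the fingers have stopped.
- robot.dwell(seconds).
- robot.ik(position, orientation): joint angles nearest the present ones, or None.
- robot.grab_frame(name): name is "side" or "top" or "wrist"; returns (picture, depth): 400x640x3 uint8, red, green, blue; 400x640 float32, m along the optical axis (not along the pixel's ray), 0 where there is no reading.
- robot.camera_info(name): a dict with "vfov" (degrees; the focal length in pixels is half the picture's height over the tangent of half this angle, whatever the lens; pixels are square), "cx", "cy" (the principal point, pixels), "view" (4x4, takes a point from world to camera coordinates); the wrist camera has in their place "T_tool_cam" (4x4, takes a point from camera to tool coordinates, whose origin is the TCP and whose axes are the flange's). Camera axes: x right, y down, z forward; pixel columns grow to the right and rows downward; lengths in m; the calibration is good to about 2 mm. The wrist camera is an equidistant fisheye: a pixel r from the principal point sees the ray r / f radians off the axis. A picture is of the moment at which its call begins: read the wrist's pose just before it. camera_info takes no time and is no camera call.
A pose or a line that the arm cannot do raises robot.Unreachable and nothing moves.
- robot.job_done(): hands the job in; it is judged then, once.
Readings, each from a call of its own:
- robot.read_t(): time.
- robot.read_qpos(): joint angles.
- robot.read_qvel(): joint speeds.
- robot.read_effort(): joint torques, N m.
- robot.read_position(): TCP position.
- robot.read_tcp_rot(): TCP orientation.
- robot.read_force(): force on the tool from outside, world axes, zero at the start.
- robot.read_ft_torque(): the same for the moment, N m.
- robot.read_grip_width(): opening from 0.0 (shut) to 1.0 (fully open).
- robot.read_finger_force(): force on a finger pad.
Only numpy, scipy, OpenCV 4.12 (cv2) and the standard library are available. Lean on these libraries where they do the work, as an engineer would, in place of code of your own. Each camera call takes 0.05 s, during which the arm holds its last target. There are 200 camera calls.

TASK

Turn the clamp clear of the small still pot, open its lid, and pour all the nutmegs from both steel measuring cups into the pot. Stand the empty cups upright on the drain tray; when every nutmeg is in the pot, shut the lid fully and turn the clamp back across it. Keep the lid down whenever the clamp is across it, and do not disturb the jar and the bottle.

Things in the scene. Friction and masses are not known exactly. Their poses are not given: they have to be found in the camera images.
- pot_floor (a point): centre of the inside floor of the small fixed stainless steel still pot (round, 156 mm outside, 148 mm inside, rim 100 mm above the bench, 94 mm deep inside); z up; its x axis points from the lid handle side towards the lid hinge side
- pot_rim (a point): centre of the pot's mouth, 100 mm above the bench
- lid (a joint): angle of the pot's round hinged lid (164 mm across, 6 mm thick): 0 = flat shut, grows as the handle side is raised, up to 1.7 rad; about 1.57 = standing upright. The stiff hinge stays where it is left
- lid_hinge (a point): the lid's hinge, on the pot rim, 90 mm from the pot's centre on the side away from the robot; the hinge line is horizontal, along this point's y axis
- lid_handle (a point): middle of the lid's handle: a round horizontal bar 10 mm thick and 76 mm long (66 mm free between its two arms), along this point's y axis, held 47 mm out from the pot's wall; 215 mm from the hinge
- clamp (a joint): angle of the turning clamp that holds the lid: 0 = its flat bar lies straight across the lid's edge (secured); grows anticlockwise seen from above; about 1.57 = bar turned a quarter turn, along the edge and clear of the lid; stop at 1.75 rad; moderately stiff, stays where left
- clamp_fin (a point): grip point of the clamp: an upright finger plate 12 mm thick, 50 mm long and 36 mm high (its top edge is 14 mm above this point), standing centred to 2 mm on the clamp's vertical pivot, which is 106 mm from the pot's centre; the plate is thin along this point's x axis and long along its y axis, and turns with the clamp
- cup_a: loose stainless steel measuring cup, open, round, 90 mm high, 62 mm wide at the foot, 70 mm at the rim, walls 3 mm, about 130 g; origin at the centre of its underside, z up through its mouth. Holds up to five nutmegs
- cup_b: second cup, just like cup_a
- mat: flat fixed black rubber mat, 270 x 160 x 4 mm, where the cups stand at the start; origin at the centre of its underside, x along its length
- tray: flat fixed aluminium drain tray, 290 x 180 mm outside (x, y), rim 16 mm high, walls 4 mm, floor 5 mm or less thick; origin at the centre of its underside
- jar: bystander: capped amber glass jar 72 mm wide, 100 mm high; origin at the centre of its underside
- bottle: bystander: clear glass bottle 64 mm wide, 140 mm high; origin at the centre of its underside
- nutmeg_a1: whole nutmeg, a brown egg-like piece 18 mm thick and 23 mm long (long axis z), 12 g; origin at its centre; starts in cup_a; absent in some starts
- nutmeg_a2: whole nutmeg, a brown egg-like piece 18 mm thick and 23 mm long (long axis z), 12 g; origin at its centre; starts in cup_a; absent in some starts
- nutmeg_a3: whole nutmeg, a brown egg-like piece 18 mm thick and 23 mm long (long axis z), 12 g; origin at its centre; starts in cup_a; absent in some starts
- nutmeg_a4: whole nutmeg, a brown egg-like piece 18 mm thick and 23 mm long (long axis z), 12 g; origin at its centre; starts in cup_a; absent in some starts
- nutmeg_a5: whole nutmeg, a brown egg-like piece 18 mm thick and 23 mm long (long axis z), 12 g; origin at its centre; starts in cup_a; absent in some starts
- nutmeg_b1: whole nutmeg, a brown egg-like piece 18 mm thick and 23 mm long (long axis z), 12 g; origin at its centre; starts in cup_b; absent in some starts
- nutmeg_b2: whole nutmeg, a brown egg-like piece 18 mm thick and 23 mm long (long axis z), 12 g; origin at its centre; starts in cup_b; absent in some starts
- nutmeg_b3: whole nutmeg, a brown egg-like piece 18 mm thick and 23 mm long (long axis z), 12 g; origin at its centre; starts in cup_b; absent in some starts
- nutmeg_b4: whole nutmeg, a brown egg-like piece 18 mm thick and 23 mm long (long axis z), 12 g; origin at its centre; starts in cup_b; absent in some starts
- nutmeg_b5: whole nutmeg, a brown egg-like piece 18 mm thick and 23 mm long (long axis z), 12 g; origin at its centre; starts in cup_b; absent in some starts
Mind the look-alikes: they are no part of the job. Leave any blue or purple look-alike of the cup_a alone.

How it is judged (in metres and radians):
On the way, in this order (a step that is already met when the one before it is completed fails the run):
1. the clamp is turned clear of the lid, which is still shut (value of joint clamp above 1.1 rad and value of joint lid below 0.15 rad), for 0.2 s.
2. the lid is opened (value of joint lid above 1 rad and value of joint clamp above 1.1 rad), for 0.2 s.
3. all nutmegs are in the open pot (horizontal distance between each of nutmeg_a1, nutmeg_a2, nutmeg_a3, nutmeg_a4, nutmeg_a5, nutmeg_b1, nutmeg_b2, nutmeg_b3, nutmeg_b4, nutmeg_b5 and pot_floor below 0.076 m and z of nutmeg_a1 in the frame of pot_floor between 0 and 0.08 m and z of nutmeg_a2 in the frame of pot_floor between 0 and 0.08 m and z of nutmeg_a3 in the frame of pot_floor between 0 and 0.08 m and z of nutmeg_a4 in the frame of pot_floor between 0 and 0.08 m and z of nutmeg_a5 in the frame of pot_floor between 0 and 0.08 m and z of nutmeg_b1 in the frame of pot_floor between 0 and 0.08 m and z of nutmeg_b2 in the frame of pot_floor between 0 and 0.08 m and z of nutmeg_b3 in the frame of pot_floor between 0 and 0.08 m and z of nutmeg_b4 in the frame of pot_floor between 0 and 0.08 m and z of nutmeg_b5 in the frame of pot_floor between 0 and 0.08 m and value of joint lid above 0.6 rad), for 0.3 s.
4. the lid is shut again (horizontal distance between each of nutmeg_a1, nutmeg_a2, nutmeg_a3, nutmeg_a4, nutmeg_a5, nutmeg_b1, nutmeg_b2, nutmeg_b3, nutmeg_b4, nutmeg_b5 and pot_floor below 0.076 m and z of nutmeg_a1 in the frame of pot_floor between 0 and 0.08 m and z of nutmeg_a2 in the frame of pot_floor between 0 and 0.08 m and z of nutmeg_a3 in the frame of pot_floor between 0 and 0.08 m and z of nutmeg_a4 in the frame of pot_floor between 0 and 0.08 m and z of nutmeg_a5 in the frame of pot_floor between 0 and 0.08 m and z of nutmeg_b1 in the frame of pot_floor between 0 and 0.08 m and z of nutmeg_b2 in the frame of pot_floor between 0 and 0.08 m and z of nutmeg_b3 in the frame of pot_floor between 0 and 0.08 m and z of nutmeg_b4 in the frame of pot_floor between 0 and 0.08 m and z of nutmeg_b5 in the frame of pot_floor between 0 and 0.08 m and value of joint lid below 0.06 rad), for 0.2 s.
5. the clamp is turned back across the shut lid (value of joint lid below 0.06 rad and value of joint clamp below 0.25 rad), for 0.2 s.
At the end, for the whole second after the job is handed in: every nutmeg present lies at rest in the pot; the lid is shut (within 0.06 rad) and the clamp lies across it (within 0.25 rad); both cups stand upright (within 0.12 rad) and still on the floor of the drain tray, inside its rim (all of step 5 and horizontal distance between each of nutmeg_a1, nutmeg_a2, nutmeg_a3, nutmeg_a4, nutmeg_a5, nutmeg_b1, nutmeg_b2, nutmeg_b3, nutmeg_b4, nutmeg_b5 and pot_floor below 0.076 m and z of nutmeg_a1 in the frame of pot_floor between 0 and 0.08 m and z of nutmeg_a2 in the frame of pot_floor between 0 and 0.08 m and z of nutmeg_a3 in the frame of pot_floor between 0 and 0.08 m and z of nutmeg_a4 in the frame of pot_floor between 0 and 0.08 m and z of nutmeg_a5 in the frame of pot_floor between 0 and 0.08 m and z of nutmeg_b1 in the frame of pot_floor between 0 and 0.08 m and z of nutmeg_b2 in the frame of pot_floor between 0 and 0.08 m and z of nutmeg_b3 in the frame of pot_floor between 0 and 0.08 m and z of nutmeg_b4 in the frame of pot_floor between 0 and 0.08 m and z of nutmeg_b5 in the frame of pot_floor between 0 and 0.08 m and linear speed of each of nutmeg_a1, nutmeg_a2, nutmeg_a3, nutmeg_a4, nutmeg_a5, nutmeg_b1, nutmeg_b2, nutmeg_b3, nutmeg_b4, nutmeg_b5 below 0.05 m/s and x of cup_a in the frame of tray between -0.125 and 0.125 m and y of cup_a in the frame of tray between -0.07 and 0.07 m and z of each of cup_a, cup_b in the frame of tray below 0.012 m and angle between each of cup_a, cup_b's own z axis and vertical below 0.12 rad and linear speed of each of cup_a, cup_b below 0.03 m/s and x of cup_b in the frame of tray between -0.125 and 0.125 m and y of cup_b in the frame of tray between -0.07 and 0.07 m); the robot touches nothing.
It fails at once if the lid is raised (over 0.2 rad) while the clamp is still across it (under 0.8 rad) (value of joint lid above 0.2 rad and value of joint clamp below 0.8 rad).
It fails at once if the jar is shifted by over 30 mm or tipped (distance of jar from where it was at the start of the episode above 0.03 m or angle between jar's own z axis and vertical above 0.3 rad).
It fails at once if the bottle is shifted by over 30 mm or tipped (distance of bottle from where it was at the start of the episode above 0.03 m or angle between bottle's own z axis and vertical above 0.3 rad).
Of nutmeg_a1, nutmeg_a2, nutmeg_a3, nutmeg_a4, nutmeg_a5, nutmeg_b1, nutmeg_b2, nutmeg_b3, nutmeg_b4, nutmeg_b5 only 6 to 10 are there at a start; the rules pass over those that are not, and their reading is None.
At some moment in a run one of cup_a, cup_b may be knocked a few centimetres aside while the robot is not near it.
It also fails if it takes over 208 s, if anything falls off the work surface, if the arm or the gripper's body presses on something with over 40 N, if the wrist force passes 120 N, or if a joint passes its speed limit or range.

## Working session

There is one attempt and no reset: what is moved stays moved. The work goes in short steps, each a Python script; the robot and the scene stay as the last script left them, time stands still between calls to the robot, and variables do not carry over. Pictures are saved under pics/ and viewed, at most 14 in all, crops included, and the job is handed in when it is done.

```bash
ls; mkdir -p pics; cat > h.py <<'E'
import numpy as np, cv2
from rig import robot
def snap(n):
    T=np.eye(4); T[:3,:3]=robot.read_tcp_rot(); T[:3,3]=robot.read_position()
    im,d=robot.grab_frame(n); c=robot.camera_info(n)
    f=200/np.tan(np.radians(c['vfov'])/2)
    M=T@np.array(c['T_tool_cam']) if n=='wrist' else np.linalg.inv(np.array(c['view']))
    return dict(n=n,im=im,d=d,f=f,cx=c['cx'],cy=c['cy'],M=M)
def cloud(s):
    v,u=np.mgrid[:400,:640].astype(float); x=u-s['cx']; y=v-s['cy']
    if s['n']=='wrist':
        r=np.hypot(x,y)+1e-9; k=np.tan(np.minimum(r/s['f'],1.5))/r
    else: k=1/s['f']
    P=np.stack([x*k*s['d'],y*k*s['d'],s['d']],-1)
    W=P@s['M'][:3,:3].T+s['M'][:3,3]; W[s['d']==0]=np.nan
    return W
def save(s,name,crop=None,scale=1):
    im=s['im']
    if crop: im=im[crop[1]:crop[3],crop[0]:crop[2]]
    im=cv2.resize(im,None,fx=scale,fy=scale,interpolation=cv2.INTER_CUBIC)
    cv2.imwrite('pics/'+name,im[:,:,::-1])
def down(yaw): # tool down, y axis (closing) at angle yaw(deg) in world
    a=np.radians(yaw); y=np.array([np.cos(a),np.sin(a),0]); z=np.array([0,0,-1.]); return np.stack([np.cross(y,z),y,z],1)
E
python3 - <<'E'
from h import *
for n in('top','side'):
    s=snap(n); save(s,n+'0.png'); np.save(n+'0.npy',cloud(s)); print(n,s['f'],s['M'][:3,3].round(3),s['M'][:3,2].round(2))
print(robot.read_tcp_rot(), robot.camera_info('wrist'))
E
```

```text
pics
top 363.1318059231231 [0.405 0.015 0.943] [ 0.11 -0.01 -0.99]
side 381.0182466973346 [0.447 0.586 0.782] [ 0.08 -0.63 -0.78]
[[-9.07411508e-01 -4.20242513e-01 -7.65933010e-04]
 [-4.20243185e-01  9.07410583e-01  1.30358714e-03]
 [ 1.47192983e-04  1.50476810e-03 -9.99998857e-01]] {'vfov': 65.70646984690485, 'cx': 317.71737058887663, 'cy': 199.06040734462766, 'T_tool_cam': array([[-8.20152850e-04, -9.59613701e-01, -2.81319876e-01,
         7.53135007e-02],
       [ 9.99999627e-01, -8.63108434e-04,  2.87862151e-05,
        -1.63769477e-03],
       [-2.70433204e-04, -2.81319748e-01,  9.59614051e-01,
        -1.89665173e-01],
       [ 0.00000000e+00,  0.00000000e+00,  0.00000000e+00,
         1.00000000e+00]])}
```

View pics/top0.png

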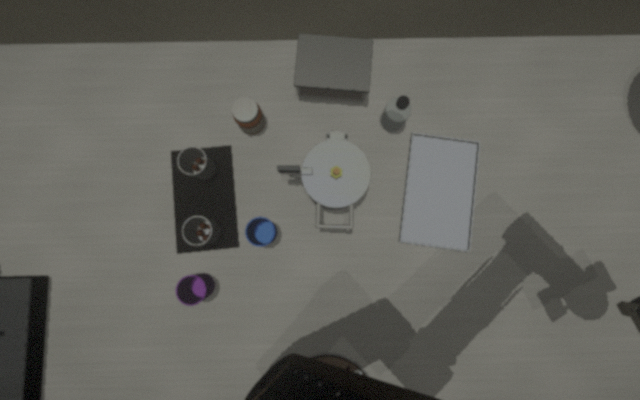

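View pics/side0.png

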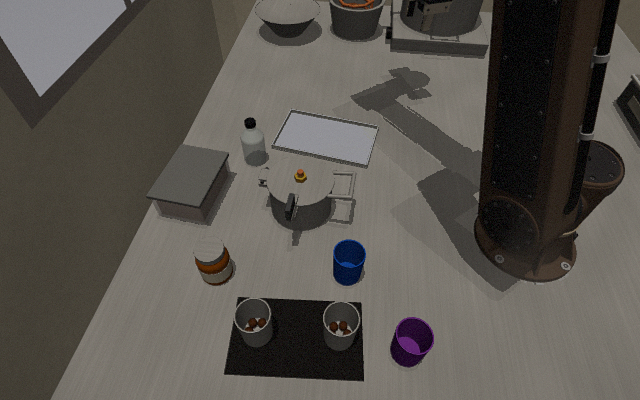

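The top view shows the pot at (335,174), its clamp at (292,169) on the +y side, the handle at (335,225) and the tray at (440,192). The candidate cups are steel at (192,160) and (197,231) on the black mat, blue at (261,231) and purple at (195,289). The two steel cups on the mat fit the description: bare metal, with nutmegs inside. I'll confirm them in an enlarged crop and measure.

```bash
cat >> h.py <<'E'
from scipy.optimize import least_squares
def circ(p):
    r=least_squares(lambda q:np.hypot(p[:,0]-q[0],p[:,1]-q[1])-q[2],[*p[:,:2].mean(0),.035],loss='soft_l1',f_scale=.002).x
    return r
def pts(W,c,r,z0,z1):
    m=(np.hypot(W[...,0]-c[0],W[...,1]-c[1])<r)&(W[...,2]>z0)&(W[...,2]<z1); return W[m]
E
python3 - <<'E'
from h import *
T=np.load('top0.npy');S=np.load('side0.npy')
im=cv2.imread('pics/top0.png'); 
for n,(u,v) in dict(cup1=(192,160),cup2=(197,231),blue=(261,231),purple=(195,289),pot=(345,190),clampfin=(286,169),bar=(305,171),handle=(335,227),hinge=(337,135),tray=(440,192),jar=(246,105),bottle=(402,102),mat=(205,195),tl=(413,136),tr=(477,142),bl=(402,241),br=(468,249),box=(333,60)).items():
    print(n,T[v,u].round(3))
for n,(u,v) in dict(cup1=(192,162),cup2=(197,231)).items():
    c=T[v,u]
    for nm,W in(('top',T),('side',S)):
        p=pts(W,c,.06,.06,.13); print(n,nm,len(p),np.nanmax(p[:,2]).round(4)); 
        q=p[p[:,2]>np.percentile(p[:,2],90)-.006]; print(circ(q).round(4),q[:,2].mean().round(4))
pc=[.508,-.014]
for nm,W in(('top',T),('side',S)):
    p=pts(W,T[190,345][:2],.15,.112,.2); print(nm,len(p),p[:,2].max())
    for z in np.arange(.11,.2,.01):
        q=pts(W,T[190,345][:2],.16,z,z+.01)
        if len(q): print(z.round(3),len(q),q.mean(0).round(3),q.min(0).round(3),q.max(0).round(3))
b=cv2.imread('pics/top0.png');a=cv2.resize(b[90:260,160:370],None,fx=3.6,fy=3.4,interpolation=cv2.INTER_CUBIC)
cv2.imwrite('pics/crop1.png',cv2.convertScaleAbs(a,alpha=1.5))
E
```

```text
cup1 [0.612 0.338 0.018]
cup2 [0.429 0.319 0.026]
blue [0.426 0.162 0.005]
purple [0.284 0.329 0.003]
pot [ 0.515 -0.049  0.108]
clampfin [0.559 0.083 0.151]
bar [0.561 0.043 0.11 ]
handle [ 0.43  -0.024  0.115]
hinge [ 0.647 -0.034  0.107]
tray [ 0.519 -0.305  0.004]
jar [0.727 0.183 0.098]
bottle [ 0.712 -0.184  0.139]
mat [0.522 0.307 0.004]
tl [ 0.666 -0.238  0.017]
tr [ 0.647 -0.405  0.017]
bl [ 0.394 -0.198  0.013]
br [ 0.37  -0.364  0.015]
box [ 0.844 -0.03   0.086]
cup1 top 315 0.0963
[0.5958 0.3119 0.0329] 0.0926
cup1 side 670 0.0976
[0.5955 0.3154 0.0331] 0.0932
cup2 top 361 0.098
[0.4296 0.2966 0.0332] 0.0928
cup2 side 636 0.0983
[0.4295 0.3001 0.033 ] 0.0934
top 599 0.15405853224180321
0.11 665 [ 0.505 -0.016  0.113] [ 0.427 -0.104  0.11 ] [0.65  0.098 0.12 ]
0.12 57 [0.556 0.016 0.122] [ 0.544 -0.04   0.12 ] [0.569 0.103 0.13 ]
0.13 57 [0.557 0.011 0.134] [ 0.55  -0.035  0.13 ] [0.564 0.101 0.138]
0.14 48 [0.561 0.079 0.148] [0.556 0.055 0.145] [0.568 0.104 0.15 ]
0.15 86 [0.563 0.078 0.151] [0.556 0.054 0.15 ] [0.568 0.103 0.154]
side 451 0.15363388231570907
0.11 487 [ 0.504 -0.01   0.113] [ 0.426 -0.099  0.11 ] [0.656 0.104 0.12 ]
0.12 58 [0.556 0.001 0.123] [ 0.544 -0.038  0.12 ] [0.571 0.096 0.129]
0.13 51 [0.557 0.014 0.134] [ 0.551 -0.033  0.13 ] [0.564 0.103 0.14 ]
0.14 35 [0.559 0.081 0.147] [0.556 0.058 0.14 ] [0.569 0.103 0.15 ]
0.15 75 [0.563 0.08  0.151] [0.557 0.056 0.15 ] [0.569 0.102 0.154]
```

View pics/crop1.png

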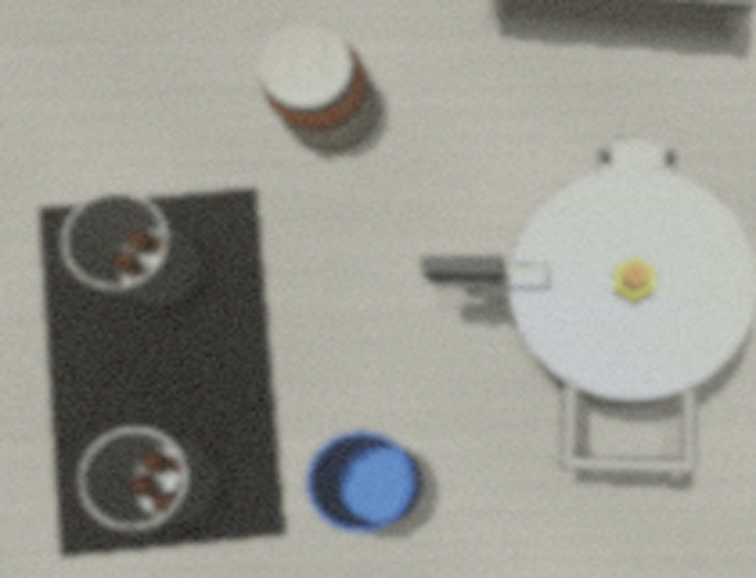

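The crop confirms two bare-steel cups on the black mat, at crop positions (115,243) and (133,478), each holding nutmegs. The blue and purple ones are decoys. Next I'll refine the lid, handle and clamp geometry, then check IK.

```bash
python3 - <<'E'
from h import *
T=np.load('top0.npy');S=np.load('side0.npy')
for nm,W in(('top',T),('side',S)):
    c=[.55,-.03]
    lid=pts(W,c,.095,.100,.1085); h=lid[:,:2].astype(np.float32)
    (cx,cy),r=cv2.minEnclosingCircle(cv2.convexHull(h)); 
    hull=cv2.convexHull(h)[:,0]; print(nm,'lid',circ(hull).round(4),np.median(lid[:,2]).round(4),len(lid))
    m=(W[...,0]>.40)&(W[...,0]<.466)&(W[...,1]>-.08)&(W[...,1]<.04)&(W[...,2]>.085)&(W[...,2]<.13); p=W[m]
    q=p[p[:,0]<.441]; print('handle',q.min(0).round(3),q.max(0).round(3),q.mean(0).round(4),np.percentile(q[:,2],[50,95]).round(4)); 
    if len(q)>5: print('slope',np.polyfit(q[:,1],q[:,0],1))
    f=pts(W,[.563,.079],.05,.146,.16); r=cv2.minAreaRect(f[:,:2].astype(np.float32)); print('fin',r,np.median(f[:,2]))
    hg=W[(W[...,0]>.63)&(W[...,0]<.68)&(abs(W[...,1]+.03)<.05)&(W[...,2]>.09)&(W[...,2]<.14)]; print('hinge',hg.mean(0).round(4),hg.min(0).round(3),hg.max(0).round(3))
    t=W[(W[...,2]>.011)&(W[...,2]<.022)&(W[...,0]>.35)&(W[...,0]<.7)&(W[...,1]<-.17)&(W[...,1]>-.43)]; print('tray',cv2.minAreaRect(t[:,:2].astype(np.float32)))
import time; t=time.time()
for y in(0,180,90,-90,45,-45): print(y,[None if j is None else np.round(j,0) for j in [robot.ik([.563,.079,.125],down(y))]])
print((time.time()-t)/6, robot.read_t())
E
```

```text
top lid [ 0.5547 -0.024   0.0865] 0.1072 2589
handle [ 0.427 -0.065  0.111] [0.44  0.019 0.119] [ 0.4327 -0.0249  0.1156] [0.1157 0.1183]
slope [0.02463919 0.43328446]
fin ((0.5622985363006592, 0.07901112735271454), (0.04909704253077507, 0.011940361000597477), 88.44886016845703) 0.1505983369995565
hinge [ 0.6431 -0.0328  0.1061] [ 0.63  -0.059  0.096] [0.657 0.004 0.111]
tray ((0.5279812216758728, -0.2704397141933441), (0.24748864769935608, 0.29187482595443726), 80.84474182128906)
side lid [ 0.5566 -0.0254  0.0829] 0.1075 1558
handle [ 0.426 -0.062  0.107] [0.441 0.023 0.12 ] [ 0.4331 -0.0183  0.1159] [0.1161 0.1186]
slope [0.02782179 0.4336468 ]
fin ((0.562926709651947, 0.08168475329875946), (0.05087421461939812, 0.01200359221547842), 87.3363265991211) 0.15094034815742674
hinge [ 0.6434 -0.0241  0.1052] [ 0.63  -0.057  0.09 ] [0.658 0.008 0.111]
tray ((0.527095377445221, -0.26963433623313904), (0.24733589589595795, 0.2903783619403839), 80.84619903564453)
0 [array([ 28.,  14., -19.,   0., -57., 152.])]
180 [array([ 28.,  14., -19.,   0., -57., -28.])]
90 [array([  28.,   14.,  -19.,    0.,  -57., -118.])]
-90 [array([ 28.,  14., -19.,   0., -57.,  62.])]
45 [array([  28.,   14.,  -19.,    0.,  -57., -163.])]
-45 [array([ 28.,  14., -19.,   0., -57., 107.])]
0.005116899808247884 0.1
```

```bash
python3 - <<'E'
from h import *
p=np.array([.5625,.080,0])
robot.servo_line([.284,-.612,.30],speed=.25)
Y=180-2
robot.goto(p+[0,0,.24],down(Y))
robot.move_gripper(.6)
robot.servo_line(p+[0,0,.124],speed=.15)
robot.move_gripper(0.0)
print('w',robot.read_grip_width()*88,robot.read_finger_force(),robot.read_force())
for a in range(10,91,10):
    robot.goto(p+[0,0,.124],down(Y+a)); 
    if a%30==0: print(a,robot.read_force().__array__().round(1) if hasattr(robot.read_force(),'__array__') else robot.read_force(),robot.read_ft_torque())
print(robot.read_position(),robot.read_t())
robot.move_gripper(.6)
robot.servo_line(p+[0,0,.24],speed=.2)
robot.goto([.5,-.25,.3],down(180))
s=snap('top');save(s,'top1.png');W=cloud(s)
f=pts(W,[.563,.079],.06,.146,.16); print('fin',cv2.minAreaRect(f[:,:2].astype(np.float32)))
f=pts(W,[.563,.079],.07,.107,.12); print('bar',f.mean(0)); print(robot.read_t())
E
```

```text
w 0.5098663896023983 0.0 [0.7991333  0.70711922 0.29548858]
30 [ 0.3 -0.8  0.7] [-0.01157523  0.12856811  0.01912815]
60 [1.1 0.4 0.1] [-0.07399235  0.14812121 -0.00599739]
90 [-0.2  0.2 -0.3] [-0.12829381  0.07793034 -0.05581933]
[0.56247854 0.07997326 0.12398153] 8.6417
fin ((0.5622258186340332, 0.07895787805318832), (0.048866305500268936, 0.011746648699045181), 89.5682601928711)
bar [0.56010418 0.0342324  0.10991235]
11.7167
```

```bash
python3 - <<'E'
from h import *
p=np.array([.5625,.080,0])
robot.goto(p+[0,0,.24],down(178))
robot.servo_line(p+[0,0,.16],speed=.15)
print(robot.read_grip_width(),robot.read_position(),robot.read_tcp_rot())
a=snap('side');b=snap('wrist')
im=np.vstack([a['im'][60:340,200:600],b['im'][60:340,120:520]]);cv2.imwrite('pics/c2.png',cv2.convertScaleAbs(im[:,:,::-1],alpha=1.3))
E
```

```text
0.6001170052377842 [0.56317685 0.07957222 0.16085833] [[-3.54180758e-02 -9.99372004e-01  1.07612279e-03]
 [-9.99372583e-01  3.54180859e-02 -9.66617332e-06]
 [-2.84541065e-05 -1.07578997e-03 -9.99999421e-01]]
```

View pics/c2.png

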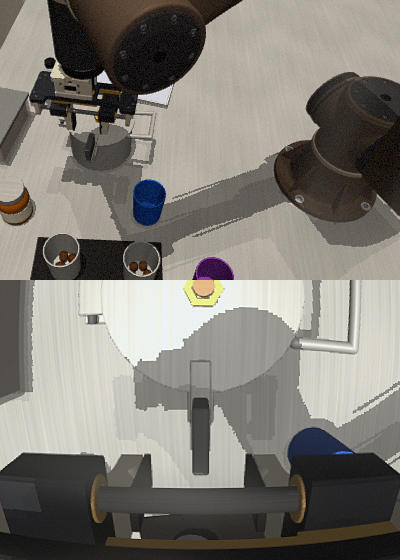

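```bash
python3 - <<'E'
from h import *
p=np.array([.5625,.080,0])
b=snap('wrist');W=cloud(b);R=robot.read_tcp_rot();P=robot.read_position()
save(b,'c3.png')
L=(W-P)@R   # tool coords
for v in range(200,360,12): print(v,[tuple((L[v,u]*1000).round().astype(int)) if not np.isnan(L[v,u,0]) else None for u in (250,265,317,370,385)])
S=snap('side');W=cloud(S); L=(W-P)@R; m=(abs(L[...,0])<.04)&(abs(L[...,1])<.08)&(L[...,2]>-.06)&(L[...,2]<.05)
q=L[m]; 
for z in np.arange(-.06,.05,.01):
    k=q[(q[:,2]>z)&(q[:,2]<z+.01)]
    if len(k): print(z.round(3),len(k),k.min(0).round(3),k.max(0).round(3))
E
```

```text
200 [(np.int64(-27), np.int64(-83), np.int64(160)), (np.int64(-27), np.int64(-64), np.int64(161)), (np.int64(18), np.int64(-2), np.int64(9)), (np.int64(-27), np.int64(61), np.int64(161)), (np.int64(-27), np.int64(79), np.int64(160))]
212 [(np.int64(-42), np.int64(-84), np.int64(160)), (np.int64(-41), np.int64(-65), np.int64(159)), (np.int64(9), np.int64(-2), np.int64(10)), (np.int64(-41), np.int64(61), np.int64(159)), (np.int64(-42), np.int64(80), np.int64(162))]
224 [(np.int64(-58), np.int64(-85), np.int64(162)), (np.int64(-57), np.int64(-66), np.int64(160)), (np.int64(1), np.int64(-2), np.int64(9)), (np.int64(-57), np.int64(62), np.int64(160)), (np.int64(-57), np.int64(81), np.int64(159))]
236 [(np.int64(12), np.int64(-38), np.int64(-38)), (np.int64(10), np.int64(-31), np.int64(-34)), (np.int64(-8), np.int64(-2), np.int64(9)), (np.int64(11), np.int64(27), np.int64(-35)), (np.int64(12), np.int64(35), np.int64(-39))]
248 [(np.int64(13), np.int64(-35), np.int64(-55)), (np.int64(11), np.int64(-28), np.int64(-50)), (np.int64(-17), np.int64(-2), np.int64(9)), (np.int64(11), np.int64(25),
[... 1908 characters left out ...]
np.int64(26), np.int64(14), np.int64(-136))]
356 [(np.int64(27), np.int64(-17), np.int64(-141)), (np.int64(27), np.int64(-13), np.int64(-141)), (np.int64(26), np.int64(-2), np.int64(-139)), (np.int64(28), np.int64(10), np.int64(-141)), (np.int64(27), np.int64(13), np.int64(-141))]
-0.06 65 [-0.014 -0.044 -0.06 ] [ 0.008  0.042 -0.05 ]
-0.05 65 [-0.015 -0.042 -0.05 ] [ 0.007  0.041 -0.04 ]
-0.04 43 [-0.013 -0.043 -0.04 ] [ 0.004  0.041 -0.031]
0.0 44 [-0.026 -0.005  0.007] [0.023 0.006 0.01 ]
0.01 83 [-0.027 -0.006  0.01 ] [0.023 0.007 0.02 ]
0.02 33 [-0.027 -0.004  0.02 ] [0.02  0.007 0.03 ]
0.03 30 [-0.027 -0.005  0.031] [0.019 0.007 0.04 ]
0.04 46 [-0.026 -0.005  0.04 ] [0.04  0.009 0.05 ]
```

View pics/c3.png

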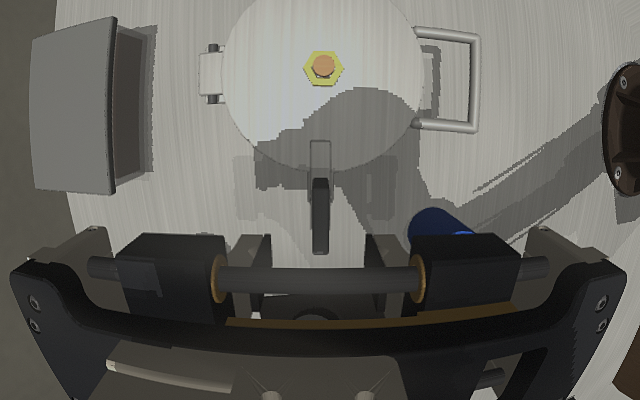

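The wrist picture shows the fin at (320,215) centred between the fingers, but the visible fingertips end about 31 mm short of the reported TCP. That explains the missed grip. I'll check where the tips are with the gripper shut and open.

```bash
python3 - <<'E'
from h import *
robot.servo_line([.5625,.08,.26],speed=.15)
for g in (0,.3,.6,1.0):
    robot.move_gripper(g); R=robot.read_tcp_rot();P=robot.read_position()
    for n in('side','wrist'):
        L=(cloud(snap(n))-P)@R; m=(abs(L[...,0])<.03)&(abs(L[...,1])<.08)&(L[...,2]>-.1)&(L[...,2]<.03)
        q=L[m]; print(g,n,len(q),'tip z',np.percentile(q[:,2],[99,100]).round(4), 'y',q[q[:,2]>q[:,2].max()-.03][:,1].min().round(3),q[q[:,2]>q[:,2].max()-.03][:,1].max().round(3))
        t=q[q[:,2]>q[:,2].max()-.01]; print(t.min(0).round(3),t.max(0).round(3))
E
```

```text
0 side 393 tip z [-0.0329 -0.0304] y -0.019 0.017
[-0.013 -0.016 -0.04 ] [ 0.001  0.015 -0.03 ]
0 wrist 1345 tip z [-0.034  -0.0321] y -0.017 0.015
[ 0.01  -0.017 -0.042] [ 0.013  0.015 -0.032]
0.3 side 465 tip z [-0.0326 -0.0298] y -0.031 0.029
[-0.014 -0.029 -0.04 ] [ 0.008  0.028 -0.03 ]
0.3 wrist 2894 tip z [-0.0333 -0.0311] y -0.03 0.027
[-0.008 -0.03  -0.041] [ 0.013  0.027 -0.031]
0.6 side 472 tip z [-0.0319 -0.0301] y -0.044 0.042
[-0.013 -0.042 -0.04 ] [ 0.007  0.041 -0.03 ]
0.6 wrist 3864 tip z [-0.0333 -0.0305] y -0.044 0.041
[-0.008 -0.043 -0.04 ] [ 0.013  0.041 -0.03 ]
1.0 side 477 tip z [-0.0318 -0.0305] y -0.062 0.06
[-0.014 -0.061 -0.04 ] [ 0.009  0.058 -0.03 ]
1.0 wrist 4539 tip z [-0.0332 -0.0309] y -0.061 0.059
[-0.009 -0.061 -0.041] [ 0.013  0.058 -0.031]
```

Both cameras put the true tips 31 mm behind the reported TCP at every opening, so the grasp point is 50 mm behind it. I'll correct for that and redo the clamp.

```bash
cat >> h.py <<'E'
OFF=.050
def tcp(g,R): return np.array(g)+OFF*R[:,2]
def G(g,R): robot.goto(tcp(g,R),R)
def L(g,R,speed=.15): robot.servo_line(tcp(g,R),R,speed=speed)
E
python3 - <<'E'
from h import *
p=np.array([.5625,.080,0]); Y=178
robot.move_gripper(.5)
L(p+[0,0,.138],down(Y))
robot.move_gripper(0.0)
print('w',robot.read_grip_width()*88,robot.read_finger_force(),robot.read_force())
for a in range(8,89,8):
    G(p+[0,0,.138],down(Y+a)); 
    if a%24==0: print(a,robot.read_force(),robot.read_ft_torque())
robot.move_gripper(.5)
L(p+[0,0,.26],down(Y+88),.25)
G([.43,-.02,.26],down(178.5))
robot.move_gripper(.3)
W=cloud(snap('top'))
f=pts(W,[.563,.079],.06,.146,.16); print('fin',cv2.minAreaRect(f[:,:2].astype(np.float32)))
s=snap('wrist');save(s,'w1.png');W=cloud(s)
m=(W[...,0]>.41)&(W[...,0]<.46)&(W[...,1]>-.09)&(W[...,1]<.04)&(W[...,2]>.08)&(W[...,2]<.14);q=W[m];k=q[abs(q[:,1]+.02)<.028]
print('handle',k.min(0),k.max(0),k.mean(0),np.percentile(k[:,2],[50,90]),q.min(0),q.max(0)); print(robot.read_t())
E
```

```text
w 12.129678613539564 30.002160966396332 [-5.35102687  2.30906742  5.68612917]
24 [-9.09170825  2.35319947  8.21261431] [0.68345209 3.42181455 0.05193751]
48 [-11.01900798   1.14921032  11.00557249] [2.14024714e-01 4.25207735e+00 1.84754327e-03]
72 [-12.74480769  -3.27372403  11.9311555 ] [-0.92239676  4.60439447  0.06058123]
fin ((0.5598722100257874, 0.07709908485412598), (0.011948216706514359, 0.04739229381084442), 85.91079711914062)
handle [ 0.42665901 -0.04779912  0.11243803] [0.43871845 0.00790935 0.11961522] [ 0.43249827 -0.02057558  0.1168463 ] [0.11701324 0.11827293] [ 0.42627348 -0.06709136  0.10804201] [0.45997383 0.01915959 0.12035285]
27.275
```

View pics/w1.png

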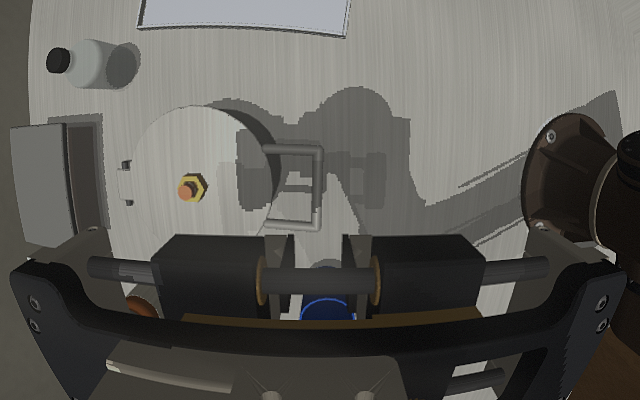

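The clamp is now turned about 88°. The wrist view shows the handle bar at (320,187), and depth places it at (0.4325,-0.0225,0.112). I'll open the lid along an arc.

```bash
cat > lid.py <<'E'
from h import *
H=np.array([.647,-.027,.103]); a=np.radians(-1.5); r=.215; R0=down(178.5)
def hp(th): th=np.radians(th)+.035; return H+np.array([-np.cos(th)*r*np.cos(a),-np.cos(th)*r*np.sin(a),np.sin(th)*r])
E
python3 - <<'E'
from lid import *
robot.move_gripper(.35)
p0=np.array([.4325,-.022,.112]); print(hp(0),robot.read_force())
L(p0+[0,0,.05],R0,.2); L(p0,R0,.1)
robot.move_gripper(0)
print('w',robot.read_grip_width()*88,robot.read_finger_force(),robot.read_force())
for th in range(6,91,6):
    L(hp(th)+(p0-hp(0))*(1-th/90),R0,.12)
    f=robot.read_force()
    if th%12==0: print(th,f.round(1),robot.read_position().round(3))
    if np.linalg.norm(f)>80: print('stop',th,f); break
print(robot.read_t(),robot.read_grip_width()*88)
s=snap('side');save(s,'s2.png');W=cloud(s)
E
```

```text
[ 0.4322053  -0.0213754   0.11052346] [1.06688711 0.10038938 0.03165875]
w 8.839016909279751 29.993796944618225 [-6.74716679  2.22030119  7.22489345]
12 [-4.5 -0.5  1.3] [ 0.438 -0.022  0.106]
24 [-5.1 -3.1  2.6] [ 0.454 -0.023  0.149]
36 [-5.9 -6.8  5.1] [ 0.477 -0.024  0.187]
48 [-6.5 -9.   8.3] [ 0.509 -0.026  0.22 ]
60 [ -3.8 -12.9   7.7] [ 0.547 -0.028  0.245]
72 [ -1.3 -14.2   6.2] [ 0.589 -0.029  0.262]
84 [  0.4 -15.2   4.4] [ 0.634 -0.031  0.269]
34.425 8.913841994170612
```

View pics/s2.png

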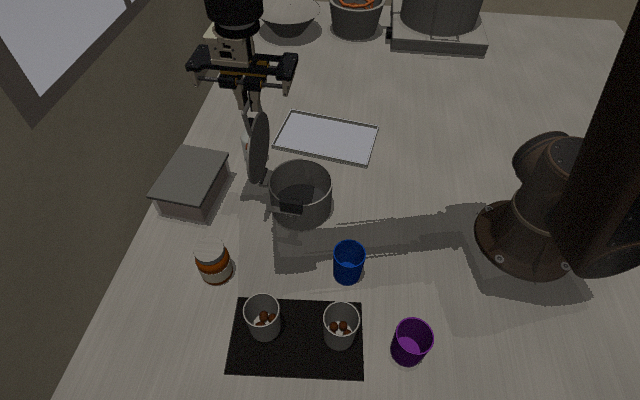

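The lid is upright at (262,150). The far cup now sits at (263,318), where it was at about (254,323) before, so it has been nudged. I'll release the lid, re-measure the cups, and plan the pour by an IK search.

```bash
cat > plan.py <<'E'
from h import *
from scipy.spatial.transform import Rotation as Ro
C=np.array([.555,-.024])
def Rg(phi,tau):
    p,t=np.radians([phi,tau]); z=np.array([np.cos(p)*np.cos(t),np.sin(p)*np.cos(t),-np.sin(t)]); y=np.array([np.sin(p),-np.cos(p),0]); return np.stack([np.cross(y,z),y,z],1)
def roll(az,b): # tip cup so mouth goes toward azimuth az by b deg
    a=np.radians(az); return Ro.from_rotvec(np.radians(b)*np.array([-np.sin(a),np.cos(a),0])).as_matrix()
# tool sample points relative to grasp point: body box, fingers, camera/flange
g=lambda *r:np.stack(np.meshgrid(*r),-1).reshape(-1,3)
BODY=np.vstack([g(np.linspace(-.04,.04,5),np.linspace(-.097,.097,9),np.linspace(-.15,-.047,5)),
  g([-.013,.013],[-.058,-.037,.037,.058],np.linspace(-.05,.019,5)),
  g([-.05,0,.05,.1],[-.05,0,.05],[-.15,-.2,-.25])])
def clear(gp,R,m=.006):
    P=gp+BODY@R.T; d=np.hypot(*(P[:,:2]-C).T)
    bad=(P[:,2]<.015)|((d<.082+m)&(d>.073-m)&(P[:,2]<.1+m))|((P[:,0]>.63-m)&(abs(P[:,1]+.025)<.09)&(P[:,2]<.35))|((np.hypot(P[:,0]-.56,P[:,1]-.078)<.035+m)&(P[:,2]<.153+m))
    for c,r,h in(((.727,.183),.04,.105),((.712,-.184),.036,.145)): bad|=(np.hypot(P[:,0]-c[0],P[:,1]-c[1])<r+m)&(P[:,2]<h)
    return not bad.any()
def pourpose(phi,tau,az,b,zl,back=.03,hr=.02):
    a=np.radians(az); d=np.array([np.cos(a),np.sin(a),0]); R=roll(az,b)@Rg(phi,tau)
    c=roll(az,b)[:,2]; low=roll(az,b)@d   # lip direction
    lip=np.array([*C,zl])-back*d
    return lip-hr*c-.034*low,R
E
python3 - <<'E'
from plan import *; from lid import hp,R0
if robot.read_position()[2]<.28:
    robot.move_gripper(.4); L(hp(90)+[0,0,.1],R0,.2)
G([.45,-.1,.36],down(180)); robot.move_gripper(1)
T=cloud(snap('top'));S=cloud(snap('side'))
for c in([.5955,.3135],[.4295,.298]):
    for W in(T,S):
        p=pts(W,c,.07,.06,.13); q=p[p[:,2]>np.percentile(p[:,2],90)-.006]; print(circ(q).round(4),q[:,2].mean().round(4))
l=T[(T[...,2]>.12)&(T[...,0]>.6)&(T[...,0]<.72)&(abs(T[...,1]+.025)<.07)&(T[...,2]<.34)]; print('lid',len(l),np.polyfit(l[:,2],l[:,0],1))
f=pts(S,[.56,.078],.06,.146,.16); print('fin',cv2.minAreaRect(f[:,:2].astype(np.float32)))
for tau in(20,30,40,50):
  print(tau,[(phi,[robot.ik(tcp([x,y,.076],Rg(phi,tau)),Rg(phi,tau)) is not None for x,y in((.6,.31),(.43,.298),(.45,-.27),(.6,-.28))]) for phi in(-60,-30,0,30,60)])
res=[]
for tau in(20,30,40,50):
  for phi in range(-120,121,15):
    for az in range(-180,180,15):
      for zl in(.13,.15,.17,.2):
        gp,R=pourpose(phi,tau,az,120,zl)
        if clear(gp,R):
          j=robot.ik(tcp(gp,R),R)
          if j is not None:
            ok=all((robot.ik(tcp(*pourpose(phi,tau,az,b,zl+.03)),pourpose(phi,tau,az,b,0)[1]) is not None) for b in(0,40,80,100))
            if ok: res.append((zl,tau,phi,az,np.round(j)))
            break
res.sort(key=lambda r:r[0])
for r in res[:40]: print(*r)
print(len(res))
E
```

```text
Traceback (most recent call last):
IndexError: index -1 is out of bounds for axis 0 with size 0
```

```bash
cat >> plan.py <<'E'
def cup(W,c):
    p=pts(W,c,.07,.06,.13)
    if len(p)<60: return None
    q=p[p[:,2]>np.percentile(p[:,2],90)-.006]; return np.r_[circ(q),q[:,2].mean()].round(4)
E
python3 - <<'E'
from plan import *
G([.5,-.28,.36],down(180))
T=cloud(snap('top'));S=cloud(snap('side'))
for c in([.5955,.3135],[.4295,.298]): print(cup(T,c),cup(S,c))
l=T[(T[...,2]>.12)&(T[...,0]>.6)&(T[...,0]<.72)&(abs(T[...,1]+.025)<.07)&(T[...,2]<.34)]; print('lid',len(l),np.polyfit(l[:,2],l[:,0],1))
f=pts(S,[.56,.078],.06,.146,.16); print('fin',cv2.minAreaRect(f[:,:2].astype(np.float32)))
for tau in(20,30,40,50):
  print(tau,[(phi,[robot.ik(tcp([x,y,.076],Rg(phi,tau)),Rg(phi,tau)) is not None for x,y in((.6,.31),(.43,.298),(.45,-.27),(.6,-.28))]) for phi in(-60,-30,0,30,60)])
res=[]
for tau in(20,30,40,50):
  for phi in range(-120,121,15):
    for az in range(-180,180,15):
      for zl in(.13,.15,.17,.2):
        gp,R=pourpose(phi,tau,az,120,zl)
        if clear(gp,R):
          j=robot.ik(tcp(gp,R),R)
          if j is not None:
            ok=all((robot.ik(tcp(*pourpose(phi,tau,az,b,zl+.03)),pourpose(phi,tau,az,b,0)[1]) is not None) for b in(0,40,80,100))
            if ok: res.append((zl,tau,phi,az,np.round(j)))
            break
res.sort(key=lambda r:r[0])
for r in res[:40]: print(*r)
print(len(res),robot.read_t())
E
```

```text
[0.5816 0.2993 0.033  0.0926] [0.5814 0.3029 0.0331 0.0932]
[0.4296 0.2965 0.0331 0.0924] [0.4294 0.3001 0.0331 0.0933]
lid 1829 [0.02904782 0.6429154 ]
fin ((0.5603026151657104, 0.08009570091962814), (0.013228357769548893, 0.049278344959020615), 86.23076629638672)
20 [(-60, [True, True, False, False]), (-30, [True, False, False, True]), (0, [False, False, True, True]), (30, [True, False, True, True]), (60, [True, True, True, True])]
30 [(-60, [True, True, False, False]), (-30, [True, False, False, True]), (0, [False, False, True, True]), (30, [True, False, True, True]), (60, [True, True, True, True])]
40 [(-60, [True, True, False, False]), (-30, [True, False, True, True]), (0, [False, False, True, True]), (30, [True, True, True, True]), (60, [True, True, True, True])]
50 [(-60, [True, True, False, False]), (-30, [True, False, False, False]), (0, [False, False, False, True]), (30, [False, False, True, True]), (60, [True, True, True, True])]
0.13 20 90 135 [ -37.   11.  -46. -123.  -43.   18.]
0.13 20 105 150 [ -35.   12.  -36. -103.  -47.    3.]
0.13 20 120 150 [ -20.    4.  -35. -10
[... 1201 characters left out ...]
 -92. -68.  72.]
0.17 40 -15 -75 [-36.  35. -15. -82. -96.  99.]
0.17 40 90 150 [ -48.   35.  -48. -120.  -86.   35.]
0.17 40 105 150 [ -46.   24.  -53. -129.  -74.   42.]
0.17 40 105 165 [ -46.   31.  -36. -106.  -83.   20.]
0.17 40 120 165 [ -44.   22.  -41. -111.  -70.   26.]
0.17 50 -90 -120 [-40.  27. -28. -94. -80.  81.]
0.17 50 -75 -120 [ -43.   31.  -35. -103.  -84.  105.]
0.17 50 -60 -105 [-40.  32. -24. -92. -88.  95.]
0.17 50 -45 -90 [-36.  35. -15. -83. -95.  88.]
0.17 50 120 165 [ -47.   35.  -48. -121.  -86.   46.]
0.2 20 0 -90 [ -46.   44.  -49. -117. -101.  154.]
0.2 20 30 120 [ -50.   42.  -47. -118.  -99.   28.]
0.2 20 45 135 [ -48.   38.  -35. -107.  -95.   12.]
60 38.6833
```

```bash
sed -i 's/def pourpose(phi,tau,az,b,zl,back=.03,hr=.02):/def pourpose(phi,tau,az,b,zl,back=.035,hr=.02,lat=0):/; s/lip=np.array(\[\*C,zl\])-back\*d/lip=np.array([*C,zl])-back*d+lat*np.cross([0,0,1],d)/' plan.py
python3 - <<'E'
from plan import *
res=[]
for tau in(40,):
  for phi in range(-90,121,10):
    for az in range(-180,180,10):
     for lat in(-.02,0,.02):
      for zl in(.125,.135,.145,.155,.165):
        k=dict(lat=lat); gp,R=pourpose(phi,tau,az,120,zl,**k)
        if clear(gp,R):
          j=robot.ik(tcp(gp,R),R)
          if j is not None:
            js=[]
            for b in(100,80,60,40,20,0):
                g2,R2=pourpose(phi,tau,az,b,zl+(.03 if b<=60 else .015 if b<100 else .0),**k); 
                if not clear(g2,R2,0): break
                q=robot.ik(tcp(g2,R2),R2)
                if q is None: break
                js.append(np.array(q))
            if len(js)==6:
                js=[np.array(j)]+js; st=max(abs(js[i+1]-js[i]).max() for i in range(6)); m=min((np.array(j)[4]+174.8),-j[4],174-abs(j[5]),95-j[3],174+j[3])
                res.append((zl,abs(lat),phi,az,lat,round(st),round(m),np.round(j),np.round(js[-1])))
                break
res.sort(key=lambda r:(r[0],r[1]))
for r in res[:25]: print(*r)
print(len(res))
for phi in(40,50,60,70,80,90):
  R=Rg(phi,40); print(phi,[None if (q:=robot.ik(tcp([x,y,z],R),R)) is None else np.round(q) for x,y,z in((.43,.298,.074),(.58,.301,.074),(.45,-.27,.08),(.6,-.28,.08))])
E
```

```text
0.125 0.02 70 90 0.02 331 31 [ 41.  30. -55.  64. -74.  76.] [ -27.   24.   -9.  -52.  -74. -150.]
1
40 [array([   9.,   12.,  -45., -117.,  -26., -129.]), array([  15.,   19.,  -26.,  -97.,  -19., -156.]), array([ -50.,   26.,  -16.,  -58.,  -65., -145.]), array([ -40.,   31.,   -4.,  -59.,  -61., -156.])]
50 [array([  12.,   12.,  -40., -100.,  -29., -142.]), array([  15.,   20.,  -23.,  -86.,  -26., -160.]), array([ -48.,   28.,  -12.,  -53.,  -71., -143.]), array([ -39.,   34.,    1.,  -55.,  -69., -154.])]
60 [array([  13.,   14.,  -36.,  -88.,  -34., -147.]), array([  13.,   22.,  -20.,  -78.,  -35., -161.]), array([ -46.,   31.,   -7.,  -49.,  -76., -140.]), array([ -38.,   37.,    6.,  -51.,  -76., -151.])]
70 [array([  13.,   16.,  -32.,  -80.,  -41., -149.]), array([  12.,   25.,  -16.,  -71.,  -43., -159.]), array([ -44.,   34.,   -3.,  -45.,  -82., -138.]), array([ -37.,   40.,   12.,  -48.,  -83., -148.])]
80 [array([  13.,   19.,  -28.,  -72.,  -48., -148.]), array([  12.,   27.,  -12.,  -66.,  -51., -158.]), array([ -41.,   36.,    0.,  -41.,  -87., -134.]), array([ -35.,   43.,   17.,  -44.,  -90., -144.])]
90 [array([  13.,   22.,  -24.,  -66.,  -54., -147.]), array([  12.,   30.,   -7.,  -61.,  -59., -155.]), array([ -38.,   39.,    4.,  -37.,  -91., -130.]), array([ -32.,   46.,   22.,  -41.,  -96., -141.])]
```

```bash
cat > s.py <<'E'
from plan import *
F=np.diag([-1,-1,1.])
res=[]
bs=(120,105,90,75,60,45,30,15,0)
for tau in(40,):
 for flip in(0,1):
  for phi in range(-90,121,15):
    for az in range(-180,180,15):
      for zl in(.135,.15,.165,.18):
        gp,R=pourpose(phi,tau,az,120,zl); 
        if not clear(gp,R): continue
        js=[]
        for b in bs:
            g2,R2=pourpose(phi,tau,az,b,zl+.10*min(1,(120-b)/60)); R2=R2@F if flip else R2
            if not clear(g2,R2,0): break
            q=robot.ik(tcp(g2,R2),R2)
            if q is None: break
            js.append(np.array(q))
        if len(js)==len(bs):
            st=max(abs(js[i+1]-js[i]).max() for i in range(len(bs)-1))
            res.append((round(st),zl,flip,phi,az,np.round(js[0]),np.round(js[-1])))
            break
res.sort(key=lambda r:(r[0]>60,r[1],r[0]))
for r in res[:30]: print(*r)
print(len(res))
E
python3 s.py
```

```text
41 0.165 0 -45 -90 [-35.  28. -19. -83. -85.  86.] [ 42.   5. -57.  71. -54. -54.]
323 0.165 1 -45 -90 [-35.  28. -19. -83. -85. -94.] [ 42.   5. -57.  71. -54. 126.]
2
```

```bash
cat > s2.py <<'E'
from plan import *
for phi in(-120,-105,-90,-75,-60,-45,-30,-15,0,15):
  R=Rg(phi,40); print(phi,[None if (q:=robot.ik(tcp([x,y,z],R),R)) is None else [int(round(t)) for t in q] for x,y,z in((.43,.298,.074),(.58,.301,.074),(.43,.298,.3),(.58,.301,.3),(.55,.1,.3),(.45,-.26,.3),(.45,-.26,.08),(.6,-.28,.08))])
print()
for b in range(0,131,15):
  g,R=pourpose(-45,40,-90,b,.165+.1*min(1,max(0,(120-b)/60))); q=robot.ik(tcp(g,R),R); print(b,g.round(3),None if q is None else np.round(q))
E
python3 s2.py
```

```text
-120 [[58, 45, 0, 2, -95, -88], [49, 54, 18, 9, -103, -81], [58, 33, 10, 2, -117, -87], [49, 45, 29, 10, -123, -77], [40, 31, 2, 16, -108, -72], [14, 15, -29, 34, -86, -59], [12, 31, -41, 39, -63, -75], [8, 41, -20, 40, -71, -66]]
-105 [[63, 43, -7, 9, -89, -82], [53, 51, 8, 16, -95, -74], [63, 30, 3, 10, -111, -78], [53, 41, 18, 18, -114, -68], [45, 27, -8, 23, -100, -65], [16, 9, -39, 42, -78, -55], [13, 27, -53, 55, -56, -79], [8, 36, -33, 54, -61, -68]]
-90 [[68, 40, -16, 17, -82, -78], [57, 47, -3, 25, -85, -70], [68, 27, -6, 17, -104, -71], [57, 36, 7, 25, -104, -61], [49, 22, -18, 30, -91, -60], [17, 3, -49, 52, -69, -50], None, [4, 31, -45, 75, -52, -72]]
-75 [[73, 37, -26, 25, -74, -75], [60, 43, -15, 34, -75, -67], [73, 23, -16, 24, -96, -65], [60, 31, -5, 33, -94, -55], [52, 17, -29, 38, -82, -55], [13, -4, -58, 64, -58, -45], None, None]
-60 [[76, 33, -37, 36, -65, -75], [62, 38, -28, 46, -65, -68], [77, 17, -25, 32, -88, -60], [63, 25, -17, 40, -83, -51], [53, 10, -39, 47, -73, -51], None, None, None]
-45 [[77, 29, -49, 50, -57, -78], [60, 33, -41, 64, -56, -71], [80, 12
[... 523 characters left out ...]
, -83, -37, -150], [-37, 21, -22, -82, -28, -164]]
15 [None, [7, 22, -49, -169, -31, -95], None, None, None, [-43, -4, -20, -52, -55, 171], [-52, 18, -28, -72, -48, -149], [-39, 24, -16, -72, -41, -162]]

0 [0.555 0.045 0.245] [ 42.   5. -57.  71. -54. -54.]
15 [0.555 0.049 0.254] [ 37.  -2. -56.  66. -42. -51.]
30 [0.555 0.05  0.265] [ 33.  -7. -54.  56. -30. -44.]
45 [0.555 0.049 0.275] [ 30.  -9. -49.  33. -22. -27.]
60 [0.555 0.045 0.284] [ 22.  -9. -35.  -7. -27.  10.]
75 [0.555 0.039 0.268] [  0.  -3. -22. -46. -42.  49.]
90 [0.555 0.031 0.249] [-18.   6. -19. -65. -59.  69.]
105 [0.555 0.022 0.228] [-29.  16. -19. -76. -73.  79.]
120 [0.555 0.011 0.204] [-35.  28. -19. -83. -85.  86.]
```

```bash
cat > pour.py <<'E'
from plan import *
def J(g,R,lim=95):
    t=tcp(g,R); q=robot.ik(t,R)
    assert q is not None,('unreach',g)
    d=np.abs(np.array(q)-np.array(robot.read_qpos())).max(); assert d<lim,('jump',g,d,np.round(q))
    robot.goto(t,R)
def pp(b,z=.165): return pourpose(-45,40,-90,b,z+.1*min(1,max(0,(120-b)/60)))
def grab(c,gz=.074,phi=-90):
    R=Rg(phi,40); c=np.array([*c,gz]); J(c-.10*R[:,2],R,170); robot.move_gripper(1)
    L(c,R,.12); robot.move_gripper(0); print('w',robot.read_grip_width()*88,robot.read_finger_force())
def pour():
    for b in(0,20,40,60): J(*pp(b))
    for b in(75,82,90,97,105,112,120): L(*pp(b),speed=.04)
    robot.dwell(.8)
E
python3 - <<'E'
from pour import *
R=Rg(-90,40)
J([.42,-.12,.42],down(180),170); J([.42,.2,.42],R,170)
grab([.4295,.2982])
L([.4295,.2982,.13],R,.15)
a=snap('wrist');b=snap('side')
im=np.vstack([b['im'][120:400,160:560],a['im'][60:380,120:520]]);cv2.imwrite('pics/g1.png',im[:,:,::-1]); print(robot.read_t(),robot.read_force())
E
```

```text
w 68.88122356708183 29.918364034965634
44.225 [-0.2176807   0.62393556 -1.25972542]
```

View pics/g1.png

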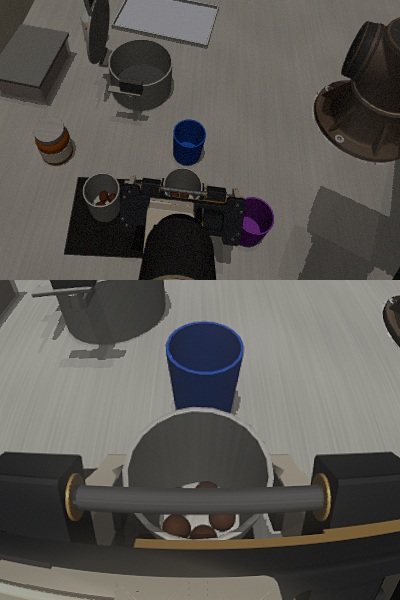

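The near steel cup is held upright between the pads at (200,470), with four or more nutmegs visible in it. Now I'll pour.

```bash
python3 - <<'E'
from pour import *
L([.4295,.2982,.30],Rg(-90,40),.25)
J([.5,.17,.30],Rg(-70,40)); 
pour()
print(robot.read_qpos(),robot.read_t(),robot.read_grip_width()*88)
a=snap('wrist');b=snap('side');c=snap('top')
im=np.vstack([np.hstack([b['im'][60:340,160:560],c['im'][60:340,150:550]]),np.hstack([a['im'][60:340,120:520]]*1+[a['im'][60:340,120:520]*0])]);cv2.imwrite('pics/p1.png',im[:,:,::-1])
E
```

```text
[-35.32354516  28.45399238 -19.06865283 -82.69766327 -85.15899143
  85.615404  ] 51.5333 68.62787777899418
```

View pics/p1.png

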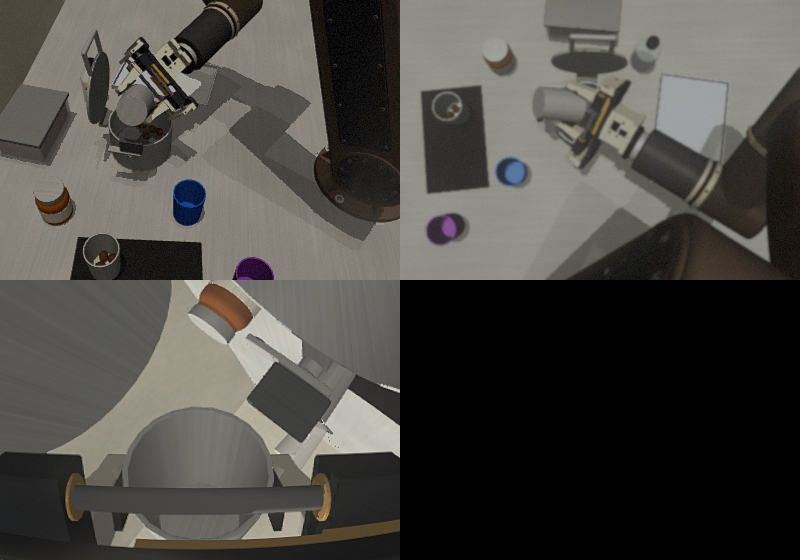

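The wrist view shows the cup empty at (200,480), and the nutmegs are visible in the pot at (152,132). I'll set this cup back on the mat for now, since the open lid blocks the tray approach, and do the second one.

```bash
python3 - <<'E'
from pour import *
R=Rg(-90,40)
for b in(90,60,40,20,0): J(*pp(b))
J([.5,.17,.30],Rg(-70,40)); J([.4295,.2982,.2],R)
L([.4295,.2982,.085],R,.2); L([.4295,.2982,.0745],R,.05)
print(robot.read_force()); robot.move_gripper(1)
c=np.array([.4295,.2982,.0745]); L(c-.1*R[:,2],R,.2)
J([.5,.38,.30],R)
S=cloud(snap('side')); T=cloud(snap('top')); print(cup(S,[.58,.30]),cup(T,[.58,.3]),cup(S,[.4295,.298]),robot.read_t())
E
```

```text
[-0.07362971 -0.95651105 -1.63767639]
[0.5823 0.3033 0.0339 0.0934] [0.5817 0.2993 0.0331 0.0925] None 59.425
```

```bash
python3 - <<'E'
from pour import *
R=Rg(-90,40)
grab([.582,.3012])
L([.582,.3012,.30],R,.25)
print('w',robot.read_grip_width()*88)
J([.55,.17,.30],Rg(-70,40)); 
pour()
a=snap('wrist');print(robot.read_t(),robot.read_grip_width()*88)
for b in(90,60,40,20,0): J(*pp(b))
J([.55,.17,.30],Rg(-70,40)); J([.582,.3012,.2],R)
L([.582,.3012,.085],R,.2); L([.582,.3012,.0745],R,.05)
robot.move_gripper(1)
c=np.array([.582,.3012,.0745]); L(c-.1*R[:,2],R,.2)
J([.42,.2,.42],R); J([.42,-.12,.42],down(180),170); J([.48,-.25,.42],down(178.5))
b=snap('side');c=snap('top');S=cloud(b);T=cloud(c);print(cup(S,[.582,.30]),cup(T,[.582,.3]),cup(S,[.4295,.298]),cup(T,[.4295,.298]),robot.read_t())
pot=lambda s:cv2.resize(s,(400,280))
im=np.vstack([np.hstack([b['im'][60:340,160:560],c['im'][60:340,150:550]]),np.hstack([a['im'][60:340,120:520],pot(b['im'][130:270,210:410])])]);cv2.imwrite('pics/p2.png',im[:,:,::-1])
E
```

```text
w 67.83407727786255 29.980754258172055
w 67.84204909617127
69.375 67.90378155825944
[0.5816 0.3032 0.0331 0.0934] [0.5819 0.2995 0.033  0.0924] [0.4296 0.2998 0.0331 0.0932] [0.4297 0.2963 0.033  0.0925] 79.5417
```

View pics/p2.png

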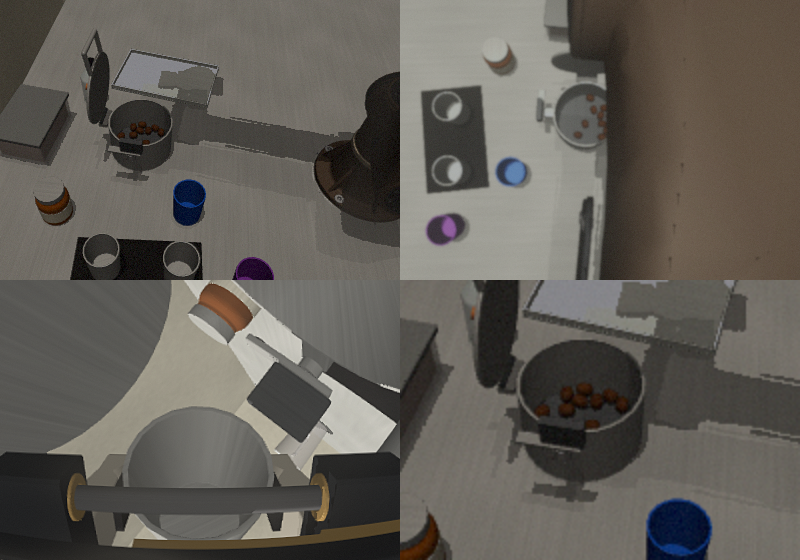

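Both cups are empty on the mat at (447,107) and (447,170), and the nutmegs are all in the pot with none visible outside. Next I'll shut the lid and turn the clamp back.

```bash
python3 - <<'E'
from lid import *; from pour import J
S=cloud(snap('side'));q=S[(S[...,2]>.29)&(S[...,2]<.34)&(abs(S[...,0]-.65)<.05)&(abs(S[...,1]+.025)<.06)]
print('bar',len(q),q.mean(0) if len(q) else 0,hp(90))
p0=np.array([.4325,-.022,.112])
robot.move_gripper(.45)
J(hp(90)+[0,0,.1],R0,170); L(hp(90),R0,.12); robot.move_gripper(0)
print('w',robot.read_grip_width()*88,robot.read_force())
for th in range(84,-1,-6):
    L(hp(th)+(p0-hp(0))*(1-th/90),R0,.12); f=robot.read_force()
    if th%12==0: print(th,f.round(1))
    if np.linalg.norm(f)>80: print('stop',th,f); break
L(p0-[0,0,.002],R0,.05);print(robot.read_force())
robot.move_gripper(.35); L(p0+[0,0,.15],R0,.2)
G([.45,-.25,.36],R0)
T=cloud(snap('top'));S=cloud(snap('side'))
for W in(T,S):
    l=pts(W,[.555,-.024],.075,.09,.116); print('lid',len(l),np.linalg.lstsq(np.c_[l[:,:2],np.ones(len(l))],l[:,2],rcond=None)[0])
    f=pts(W,[.56,.079],.06,.146,.16); print('fin',cv2.minAreaRect(f[:,:2].astype(np.float32)))
    print(cup(W,[.582,.30]) if 'cup' in globals() else '')
print(robot.read_t())
E
```

```text
bar 241 [ 0.654855   -0.02541201  0.3119238 ] [ 0.65452089 -0.02719694  0.31786833]
w 9.398910413348325 [0.95655288 0.42785201 0.63778665]
84 [-1.6  4.1  3.5]
72 [-2.1  9.2  2.3]
60 [-2.2 13.8  3. ]
48 [-2.4 15.7 -0.4]
36 [-3.6 19.2  0.2]
24 [-4.8 20.9 -0.1]
12 [-6.7 22.9 -0.5]
0 [-6.7 20.4 -2.8]
[-13.98547968  20.55325563  14.67501085]
lid 1080 [ 0.00330934 -0.00177748  0.1059739 ]
fin ((0.5598147511482239, 0.07693687081336975), (0.01200101338326931, 0.048060283064842224), 85.43977355957031)

lid 2123 [ 0.00590351 -0.00990645  0.10454039]
fin ((0.5605769753456116, 0.08007435500621796), (0.014083667658269405, 0.049229204654693604), 84.75334167480469)

91.1
```

```bash
python3 - <<'E'
from h import *
p=np.array([.561,.0793,0]); Y=178
G(p+[0,0,.26],down(Y+87)); robot.move_gripper(.5)
L(p+[0,0,.138],down(Y+87)); robot.move_gripper(0)
print('w',robot.read_grip_width()*88,robot.read_force())
for a in [80,72,64,56,48,40,32,24,16,8,0,-2]: G(p+[0,0,.138],down(Y+a))
print(robot.read_force())
robot.move_gripper(.5); L(p+[0,0,.26],down(Y-2),.25)
G([.5,-.25,.36],down(180)); robot.move_gripper(1)
from plan import cup
c=snap('top');b=snap('side')
for s in(c,b):
    W=cloud(s); f=pts(W,[.56,.079],.06,.146,.16); print('fin',cv2.minAreaRect(f[:,:2].astype(np.float32)))
    print(cup(W,[.582,.301]),cup(W,[.4295,.298]))
im=np.hstack([b['im'][60:340,160:560],c['im'][60:340,150:550]]);cv2.imwrite('pics/k.png',im[:,:,::-1]);print(robot.read_t())
E
```

```text
w 12.007106174132536 [ 0.18032476 -5.96855503  2.75360416]
[ 3.32429716 -4.8602767  -0.89591856]
fin ((0.562307596206665, 0.07900245487689972), (0.04919678717851639, 0.011720203794538975), 88.46434020996094)
[0.5817 0.2994 0.033  0.0926] [0.4298 0.2963 0.0331 0.0931]
fin ((0.562544047832489, 0.0814669132232666), (0.05187554657459259, 0.011785387992858887), 86.3871078491211)
[0.5816 0.3031 0.0331 0.0931] [0.4295 0.2998 0.033  0.0934]
101.35
```

View pics/k.png

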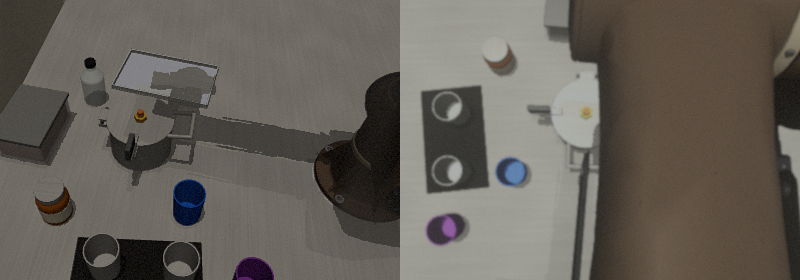

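The lid is shut and the clamp is across it, with the fin back at its starting angle. I'll move the empty cups to the tray with plain top-down grasps.

```bash
cat > mv.py <<'E'
from pour import *
def move(c,t):
    R=down(-90); Rt=down(-99)
    J([*c,.25],R,170); robot.move_gripper(1); L([*c,.15],R,.3); L([*c,.074],R,.1); robot.move_gripper(0)
    print('w',robot.read_grip_width()*88); L([*c,.27],R,.25)
    J([.45,.05,.3],R,170); J([*t,.27],Rt,170); L([*t,.09],Rt,.2); f0=robot.read_force()[2]
    for z in np.arange(.081,.0715,-.001):
        L([*t,z],Rt,.02); f=robot.read_force()[2]-f0
        if f>2.5: break
    print('z',z,f); robot.move_gripper(1); L([*t,.2],Rt,.2)
E
python3 - <<'E'
from mv import *
move([.5817,.3012],[.590,-.279])
S=cloud(snap('side')); print(cup(S,[.4295,.298]),cup(S,[.59,-.28]),robot.read_t())
E
```

```text
w 68.02611553424603
z 0.074 3.3804542256068655
[0.4296 0.2998 0.0331 0.0933] [ 0.5903 -0.2765  0.0332  0.0918] 113.675
```

```bash
python3 - <<'E'
from mv import *
move([.4296,.298],[.453,-.258])
J([.42,-.05,.36],down(-90),170); J([.42,.25,.36],down(-90),170)
c=snap('top');b=snap('side')
for s in(c,b):
    W=cloud(s); print(cup(W,[.59,-.28]),cup(W,[.453,-.258]))
    f=pts(W,[.56,.079],.06,.146,.16); print('fin',cv2.minAreaRect(f[:,:2].astype(np.float32)) if len(f)>5 else 0)
im=np.hstack([b['im'][60:340,160:560],c['im'][60:340,150:550]]);cv2.imwrite('pics/e.png',im[:,:,::-1]);print(robot.read_t())
E
```

```text
w 69.5365554404645
z 0.074 6.947745023585444
[ 0.5899 -0.2793  0.0331  0.0929] [ 0.4527 -0.258   0.0331  0.0936]
fin ((0.562256932258606, 0.07908405363559723), (0.04929892718791962, 0.012004753574728966), 87.67511749267578)
[ 0.5905 -0.2764  0.0332  0.092 ] None
fin ((0.5625911355018616, 0.08099736273288727), (0.051155220717191696, 0.01205689087510109), 86.72846984863281)
128.0417
```

View pics/e.png

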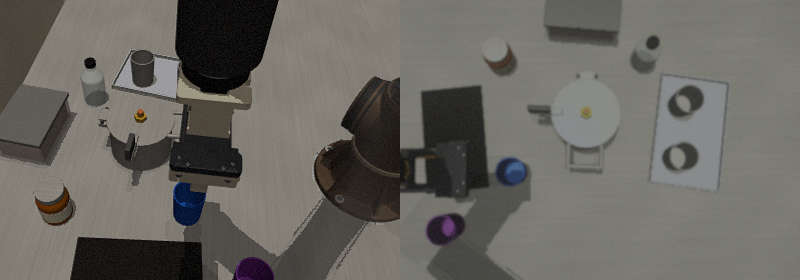

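Both cups stand upright on the tray at (686,100) and (681,157). The lid is shut with the clamp across it, and the jar and bottle are where they started.

```bash
python3 -c "
from rig import robot
robot.dwell(.3); print(robot.job_done())"
```

```text
the job is handed in; nothing more can be done
None
```

I handed the job in at about 128 s of the 208 s limit: by the last camera check, the visible nutmegs are in the pot and none were seen outside it, the lid is shut, the clamp is across it and both empty cups stand upright on the drain tray; the rig returned no verdict.

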